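# Lock the sewing box with its twist key

## Robot

A 6-joint arm with a two-finger parallel gripper is mounted at the origin on the work surface. World frame = base frame: x ahead of the robot, y to its left, z up, the work surface at z = 0. Lengths are in m, angles in rad, forces in N, time in s.
With the tool pointing down it reaches from about 0.425 to 0.95 m from the base axis. Payload 3.5 kg.
Tool frame: the origin (TCP) lies at the very end of the fingers, on their centre line; the grasp point (between the pads) lies 19 mm behind it; z points along the fingers, y is the line along which they close (so a half turn about z gives the same grasp; the last joint's range is limited). The gripper opens to 85 mm and grips with 20 to 120 N. Pads are 22 mm wide; open, the fingers measure 114 mm over their backs; the gripper's body (76 mm by 85 mm) begins 54 mm behind the grasp point. The pads swing forward as they close: fully open they stand 13 mm farther back than shut.
Start: joints at [1.116, 0.286, 1.577, -0, 1.279, -0.15], TCP at [0.203, 0.644, 0.231] pointing down, gripper open.
Joint ranges: [-2.77, 2.77], [-0.9, 2.22], [0.21, 2.48], [-1.53, 4.67], [0.24, 2.81], [-2.84, 2.84]. Speed limits (rad/s): [2.79, 2.79, 3.14, 3.14, 3.14, 3.14].

## Interface

Orientations are given as a unit quaternion [w, x, y, z].
In Python, from cell import manip gives the robot as it stands.
- The arm moves only by the tool drive_tool, never from a script. Its argument "motion" is a list of rows, each an object of numbers: "x", "y", "z": the shift along the tool's x, y, z in units of 0.02 m (1.0 is 0.02 m); "yaw": the turn about the tool's z in units of 0.1 rad (1.0 is 0.1 rad). A call has 1 to 12 rows; each row shifts and turns the commanded pose from where the row before left it, along the tool's axes as they then stand; what a row does not reach is not made up. A row lasts 1/10 s, in which the tool goes at most 50 mm and 8.59 degrees, less where a joint would pass 70% of its speed; a pose out of reach is approached as far as the arm can. A call with a number of a shift or a turn outside -1 to 1 is refused whole. A call with a gripper value outside its range is refused whole. "gripper" is the closure, from -1 (fully open) to 1 (shut), so that 0 is half open, set as the call begins (left out, the last holds). The fingers move at their own pace and stop on an object; "squeeze" is the grip in N (left out, the last holds). Time passes only in rows, so rows that do not move let the fingers close. It gives the time, the measured TCP pose, the force, the opening and the grip force at its end, in the units of the state.
- manip.sense(): the state, without advancing time (a new reading comes with each control period).
- manip.read_camera(name): name is "side" or "top" or "wrist"; returns (picture, depth): 384x512x3 uint8, blue, green, red; 384x512 float32, m along the optical axis (not along the pixel's ray), 0 where there is no reading.
- manip.calibration(name): a dict with "mtx" (3x3 intrinsics, pixels), "R" (3x3) and "t" (3): a world point X has camera coordinates R X + t; the wrist camera has in their place "tool_from_camera" (4x4, takes a point from camera to tool coordinates, whose origin is the TCP and whose axes are the flange's). Camera axes: x right, y down, z forward; pixel columns grow to the right and rows downward; lengths in m; the calibration is good to about 2 mm. A picture is of the moment at which its call begins: read the wrist's pose just before it. calibration takes no time and is no camera call.
- manip.job_done(): hands the job in; it is judged then, once.
The state is a dict: "time": time; "qpos": joint angles; "joint_velocities": joint speeds; "effort": joint torques, N m; "position": TCP position; "ee_rot": TCP orientation; "wrist_force": force on the tool from outside, world axes, zero at the start; "ft_torque": the same for the moment, N m; "gripper_width": finger opening in m; "gripper_force": force on a finger pad.
Only numpy, scipy, OpenCV 4.12 (cv2) and the standard library are available. Lean on these libraries where they do the work, as an engineer would, in place of code of your own. Each camera call takes 0.05 s, during which the arm holds its last target. There are 200 camera calls.

## Task

One of the two red twist keys on top of the wooden sewing box is still turned crosswise and standing proud, so the box is not locked. Take it by its handle and, pressing only lightly and without lifting it out of its well, turn it until its tongue drops into the slot and the key is fully home like the other one, then let go. Leave the other key as it is.

Things in the scene. Friction and masses are not known exactly. Their poses are not given: they have to be found in the camera images.
- box: Heavy sewing box, fixed in place: two pale wood tiers under a darker lid, 160 mm along its x, 260 mm along its y (the long side), 120 mm high. Origin at the centre of its underside, z up. A thin brass inlay on the lid's centre line runs along y, as the key slots do.
- lid_top (a point): Centre of the lid's flat top, 120 mm above the box's origin, same axes. Two round wells, 53 mm wide, 16 mm deep, are centred at x = 0, y = -70 and +70 mm, a key in each. In each well's floor, hidden by its key, is a slot 50 mm long along y, 16 mm wide, 14 mm deep. A key's tongue drops in when its handle is in line with y within about 10 degrees; half a turn is the same.
- key_grip (a point): Loose key, in either well: centre of its red handle, a bar 14 mm thick (key x), 40 long (key y), 46 high. Below it a white plug 48 mm wide, 16 high, then a tongue 44 x 8 mm (long way along key y), 10 high. 60 g. Starts 45 to 90 degrees off the slot, either way; the tongue rests on the well's floor, the plug 10 mm proud, this point 33 mm above the lid's top. Play 2.5 mm all round.
- homekey_grip (a point): The other key, the same in shape and colour, already home in the other well: handle in line with the box's long side, plug flush with the lid, its handle's centre (this point) 23 mm above the lid's top. The loose key must end like this, 10 mm lower than it starts. Leave this one alone.
Things that resemble listed ones, but are neither listed nor needed, are in the scene too. What is shaped like the part that bears key_grip but turquoise is not meant.

How it is judged:
By the outcome, as a careful person would: the job done as asked, in the order asked, and still so for the second after the job is handed in, with the robot touching nothing.
It also fails if it takes over 32 s, if anything falls off the work surface, if the arm or the gripper's body presses on something with over 40 N, if the wrist force passes 120 N, or if a joint passes its speed limit or range.

## Working session

There is one attempt and no reset: what is moved stays moved. The work goes in short steps, Python scripts to look and compute and a tool call to move; the robot and the scene stay as the last step left them, time stands still between calls to the robot, and variables do not carry over. Pictures are saved under pics/ and viewed, at most 10 in all, crops included, and the job is handed in when it is done.

Besides the shell and the picture viewer there is one more tool, called after "Emit:" as name(argument=value, ...), one argument or row to a line, values as JSON. drive_tool: Moves the arm, as the interface text tells. Shifts and turns lie within -1 to 1; 1 stands for 0.02 m of shift or 0.1 rad of turn. Its arguments: {"type":"object","properties":{"motion":{"type":"array"},"gripper":{"type":"number"},"squeeze":{"type":"number"}},"required":["motion"]}

```bash
mkdir -p pics; python3 - <<'E'
from cell import manip
import cv2,numpy as np
ims=[]
for n in("top","side"):
    p,d=manip.read_camera(n); c=manip.calibration(n)
    np.savez(f"pics/{n}.npz",p=p,d=d,**{k:np.array(c[k]) for k in("mtx","R","t")})
    cv2.imwrite(f"pics/{n}.png",p)
s=manip.sense();print(s["time"],s["position"],s["ee_rot"],s["wrist_force"])
E
```

```text
0.1 [0.20225871 0.64334968 0.23004113] [-3.29313816e-04  1.51799570e-01  9.88410688e-01 -1.04613840e-03] [-0.32421978  0.21701809 -0.31949105]
```

View pics/top.png

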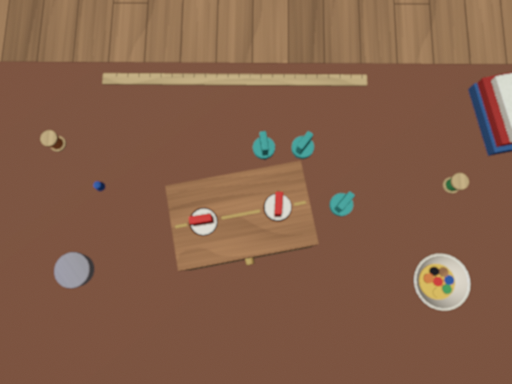

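View pics/side.png

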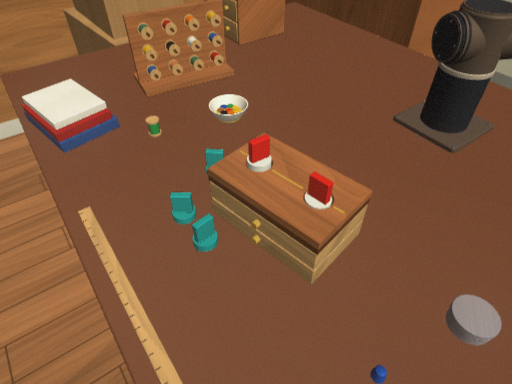

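Candidates: the red key at top (278,205), crosswise and standing proud, is the loose one. The red key at (202,220) is in line with the inlay, so it is home. The turquoise keys at (264,146), (303,146) and (342,204) are decoys, and the red cloth/book at (495,110) and red bead at (437,282) don't matter. Next I measure and make a close crop.

```bash
cat > h.py <<'E'
import numpy as np,cv2
def red(p):
    h=cv2.cvtColor(p,cv2.COLOR_BGR2HSV)
    return (((h[...,0]<6)|(h[...,0]>174))&(h[...,1]>200)&(h[...,2]>110)).astype(np.uint8)
def cast(px,K,R,t,z):
    px=np.atleast_2d(px).astype(float)
    r=np.c_[px,np.ones(len(px))]@np.linalg.inv(K).T@R   # rows: R^T K^-1 u
    c=-R.T@t
    return c+r*((z-c[2])/r[:,2])[:,None]
def cloud(d,K,R,t):
    v,u=np.mgrid[:d.shape[0],:d.shape[1]]
    pc=np.c_[u.ravel(),v.ravel(),np.ones(d.size)]@np.linalg.inv(K).T*d.reshape(-1,1)
    return ((pc-t)@R).reshape(*d.shape,3)
E
python3 - <<'E'
from h import *
for n in("top","side"):
    f=np.load(f"pics/{n}.npz");p,d,K,R,t=[f[k] for k in("p","d","mtx","R","t")]
    W=cloud(d,K,R,t); m=red(p)
    k,l,st,c=cv2.connectedComponentsWithStats(m)
    print(n,"cam",-R.T@t)
    for i in range(1,k):
        if 25<st[i,4]<600:
            w=W[l==i]; q=w[w[:,2]>np.percentile(w[:,2],95)-.006] if n=="side" else w
            print(c[i].round(1),st[i,4],"z95",np.percentile(w[:,2],95).round(4),"mean",w.mean(0).round(4),"top",q.mean(0).round(4))
            a=cv2.minAreaRect((q[:,:2]*1000).astype(np.float32));print("  rect mm",a)
    if n=="top":
        h=cv2.cvtColor(p,cv2.COLOR_BGR2HSV)
        lid=((W[...,2]>.112)&(W[...,2]<.128)&(W[...,0]>-2)).astype(np.uint8)
        k,l,st,c=cv2.connectedComponentsWithStats(lid);i=1+st[1:,4].argmax()
        cs=max(cv2.findContours((l==i).astype(np.uint8),0,2)[0],key=cv2.contourArea)[:,0]
        print("lid z",np.median(W[l==i][:,2]),cv2.minAreaRect((cast(cs,K,R,t,.12)[:,:2]*1000).astype(np.float32)))
        white=((h[...,1]<50)&(h[...,2]>150)).astype(np.uint8)
        k,l,st,c=cv2.connectedComponentsWithStats(white)
        for i in range(1,k):
            if 160<c[i][0]<320 and 160<c[i][1]<270 and st[i,4]>40: print("white",c[i],st[i,4],cast(c[i],K,R,t,.125),W[l==i].mean(0))
        a=cv2.resize(p[160:275,160:320],None,fx=5,fy=5)[:, :800]
        cv2.imwrite("pics/crop.png",a)
E
```

```text
top cam [ 0.47738505 -0.01411576  0.8799097 ]
lid z 0.11985759817362088 ((579.0665283203125, 23.161827087402344), (160.19815063476562, 259.91900634765625), 11.337855339050293)
white [277.02162162 207.31081081] 370 [[ 0.59233142 -0.04382898  0.125     ]] [ 0.59132767 -0.0434359   0.13207347]
white [204.53915663 222.56024096] 332 [[0.56275698 0.08922593 0.125     ]] [0.56315357 0.0896392  0.12227314]
side cam [0.91093867 0.39028352 0.56934976]
[259.9 147.4] 407 z95 0.1775 mean [ 0.595  -0.0385  0.1609] top [ 0.5975 -0.0384  0.1792]
  rect mm ((755.4747314453125, 163.04287719726562), (549.4846801757812, 35.99757385253906), 51.87432098388672)
[320.3 187. ] 490 z95 0.1676 mean [0.5699 0.0976 0.1519] top [0.5696 0.0968 0.1684]
  rect mm ((727.418212890625, 244.0738525390625), (467.79742431640625, 37.33232116699219), 43.10690689086914)
```

View pics/crop.png

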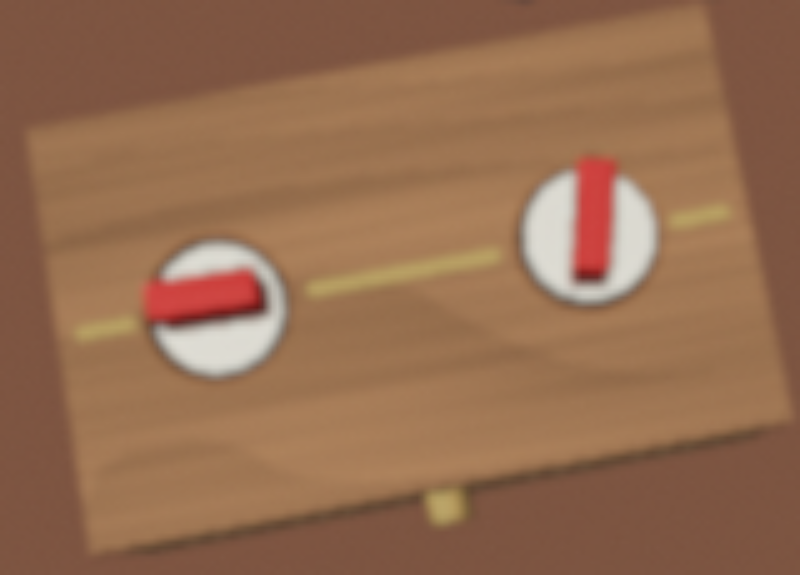

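The crop confirms it: the right key (crop 595,220) is crosswise to the inlay, and the left key (205,297) is in line. Now I need the handle's angle from its top face.

```bash
python3 - <<'E'
from h import *
from cell import manip
f=np.load("pics/top.npz");p,d,K,R,t=[f[k] for k in("p","d","mtx","R","t")]
h=cv2.cvtColor(p,cv2.COLOR_BGR2HSV).astype(int)
b,g,r=[p[...,i].astype(int) for i in range(3)]
m=((r-g>90)&(r-b>90)).astype(np.uint8)
W=cloud(d,K,R,t)
k,l,st,c=cv2.connectedComponentsWithStats(m)
for i in range(1,k):
    if 160<c[i][0]<320 and 160<c[i][1]<270 and st[i,4]>30:
        z=.176 if c[i][0]>240 else .166
        v,u=np.nonzero(l==i);w=cast(np.c_[u,v],K,R,t,z)
        e=np.linalg.eigh(np.cov(w[:,:2].T));ax=e[1][:,1]
        print(c[i],st[i,4],w.mean(0),"ang",np.degrees(np.arctan2(ax[1],ax[0]))%180,"len",np.sqrt(12*e[0])*1000,cv2.minAreaRect((w[:,:2]*1000).astype(np.float32)), "z",np.median(W[l==i][:,2]))
from scipy.spatial.transform import Rotation as Ro
s=manip.sense();q=s["ee_rot"];print(Ro.from_quat([*q[1:],q[0]]).as_matrix().round(3))
print(manip.calibration("wrist"))
E
```

```text
[278.38888889 202.76388889] 144 [ 0.59254823 -0.0441647   0.176     ] ang 176.35084166036745 len [10.89715869 40.46235319] ((592.2623291015625, -44.220703125), (10.672619819641113, 39.057735443115234), 86.62054443359375) z 0.17567157048917542
[199.77245509 218.74251497] 167 [0.56471679 0.09214317 0.166     ] ang 97.82908785448046 len [13.01865535 39.36046634] ((564.8291015625, 91.87158966064453), (13.443092346191406, 38.90052795410156), 7.317441940307617) z 0.16575665552973382
[[-0.954  0.3   -0.001]
 [ 0.3    0.954 -0.002]
 [ 0.    -0.002 -1.   ]]
{'mtx': array([[327.11939282,   0.        , 254.7798402 ],
       [  0.        , 327.11939282, 193.28196831],
       [  0.        ,   0.        ,   1.        ]]), 'tool_from_camera': array([[-3.59031617e-04, -9.47332255e-01, -3.20252197e-01,
         8.23497802e-02],
       [ 9.99999931e-01, -3.72255407e-04, -1.99281620e-05,
         2.02222968e-04],
       [-1.00337022e-04, -3.20252182e-01,  9.47332323e-01,
        -1.44087487e-01],
       [ 0.00000000e+00,  0.00000000e+00,  0.00000000e+00,
         1.00000000e+00]])}
```

Measured: loose handle at (0.592, -0.044), top z 0.176, axis 176°. Slot direction is 101.3°, so it needs -75° about the world z axis (+75° tool yaw). Moving over.

Emit:
drive_tool(
  motion=[
    {"x": -1, "y": -0.93},
    {"x": -1, "y": -0.93},
    {"x": -1, "y": -0.93},
    {"x": -1, "y": -0.93},
    {"x": -1, "y": -0.93},
    {"x": -1, "y": -0.93},
    {"x": -1, "y": -0.93},
    {"x": -1, "y": -0.93},
    {"x": -1, "y": -0.93},
    {"x": -1, "y": -0.93},
    {"x": -1, "y": -0.93},
    {"x": -1, "y": -0.93},
  ],
  gripper=-1,
  squeeze=30,
)

```text
schema error: expected keys x, y, z, yaw
```

Emit:
drive_tool(
  motion=[
    {"x": -1, "y": -0.93},
    {"x": -1, "y": -0.93},
    {"x": -1, "y": -0.93},
    {"x": -1, "y": -0.93},
    {"x": -1, "y": -0.93},
    {"x": -1, "y": -0.93},
    {"x": -1, "y": -0.93},
    {"x": -1, "y": -0.93},
    {"x": -1, "y": -0.93},
    {"x": -1, "y": -0.93},
    {"x": -1, "y": -0.93},
    {"x": -1, "y": -0.93},
  ],
)

```text
schema error: expected keys x, y, z, yaw
```

Emit:
drive_tool(
  motion=[
    {"x": -1, "y": -0.93},
    {"x": -1, "y": -0.93},
    {"x": -1, "y": -0.93},
    {"x": -1, "y": -0.93},
    {"x": -0.9, "y": -0.9},
    {"yaw": -0.8},
    {"yaw": -0.8},
    {"yaw": -0.8},
    {},
  ],
)

```text
schema error: expected keys x, y, z, yaw
```

```bash
cat > wr.py <<'E'
from h import *
from cell import manip
from scipy.spatial.transform import Rotation as Ro
import sys
s=manip.sense();p,d=manip.read_camera("wrist");c=manip.calibration("wrist")
q=s["ee_rot"];T=np.eye(4);T[:3,:3]=Ro.from_quat([*q[1:],q[0]]).as_matrix();T[:3,3]=s["position"]
M=np.linalg.inv(T@c["tool_from_camera"]);K,R,t=c["mtx"],M[:3,:3],M[:3,3]
print("t",s["time"],"tcp",s["position"].round(4),"q",s["qpos"].round(3),"F",s["wrist_force"].round(2))
print("tool y ang",np.degrees(np.arctan2(T[1,1],T[0,1])))
cv2.imwrite(f"pics/{sys.argv[1]}.png",p)
W=cloud(d,K,R,t);b,g,r=[p[...,i].astype(int) for i in range(3)]
m=((r-g>80)&(r-b>80)).astype(np.uint8)
k,l,st,ce=cv2.connectedComponentsWithStats(m)
for i in range(1,k):
    if st[i,4]<150: continue
    w=W[l==i];zt=np.percentile(w[:,2],97);q=w[w[:,2]>zt-.004]
    e=np.linalg.eigh(np.cov(q[:,:2].T));ax=e[1][:,1]
    print(ce[i].round(),st[i,4],"ztop",zt.round(4),"centre",q[:,:2].mean(0).round(4),"ang",(np.degrees(np.arctan2(ax[1],ax[0]))%180).round(2),"size",(np.sqrt(12*e[0])*1000).round(1))
E
python3 wr.py w1
```

```text
t 0.1 tcp [0.2023 0.6433 0.23  ] q [ 1.116  0.287  1.578  0.     1.279 -0.15 ] F [-0.32  0.22 -0.32]
tool y ang 72.5375527404427
```

View pics/w1.png

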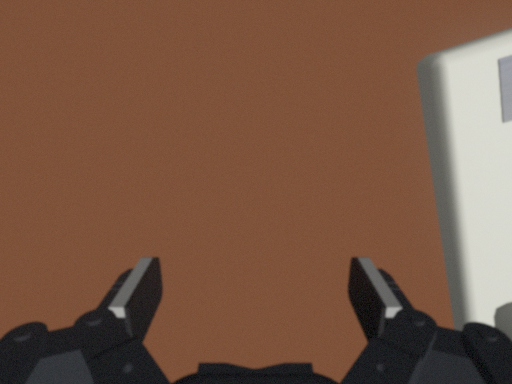

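The moves were refused because every row needs all four keys, so the arm hasn't moved. The wrist view shows bare table and a white appliance at the right (col > 420, towards +y), away from my path.

Emit:
drive_tool(
  motion=[
    {"x": -1, "y": -0.93, "z": 0, "yaw": 0},
    {"x": -1, "y": -0.93, "z": 0, "yaw": 0},
    {"x": -1, "y": -0.93, "z": 0, "yaw": 0},
    {"x": -1, "y": -0.93, "z": 0, "yaw": 0},
    {"x": -1, "y": -0.93, "z": 0, "yaw": 0},
    {"x": -1, "y": -0.93, "z": 0, "yaw": 0},
    {"x": -1, "y": -0.93, "z": 0, "yaw": 0},
    {"x": -1, "y": -0.93, "z": 0, "yaw": 0},
    {"x": -1, "y": -0.93, "z": 0, "yaw": 0},
    {"x": -1, "y": -0.93, "z": 0, "yaw": 0},
    {"x": -1, "y": -0.93, "z": 0, "yaw": 0},
    {"x": -1, "y": -0.93, "z": 0, "yaw": 0},
  ],
  gripper=-1,
  squeeze=30,
)

```text
time: 1.35
position: [0.3647, 0.3578, 0.231]
ee_rot: [-0.0, 0.152, 0.988, -0.0]
wrist_force: [0.4, -0.2, 0.4]
gripper_width: 0.0854
gripper_force: 0.0
```

Emit:
drive_tool(
  motion=[
    {"x": -1, "y": -0.93, "z": 0, "yaw": 0},
    {"x": -1, "y": -0.93, "z": 0, "yaw": 0},
    {"x": -1, "y": -0.93, "z": 0, "yaw": 0},
    {"x": -1, "y": -0.93, "z": 0, "yaw": 0},
    {"x": -1, "y": -0.93, "z": 0, "yaw": 0},
    {"x": -1, "y": -0.93, "z": 0, "yaw": 0},
    {"x": -1, "y": -0.93, "z": 0, "yaw": 0},
    {"x": -1, "y": -0.93, "z": 0, "yaw": 0},
    {"x": -1, "y": -0.93, "z": 0, "yaw": 0},
    {"x": -1, "y": -0.93, "z": 0, "yaw": 0},
    {"x": -1, "y": -0.93, "z": 0, "yaw": 0},
    {"x": -1, "y": -0.93, "z": 0, "yaw": 0},
  ],
)

```text
time: 2.55
position: [0.5266, 0.073, 0.231]
ee_rot: [-0.0, 0.152, 0.988, -0.0]
wrist_force: [0.2, 0.6, 0.4]
gripper_width: 0.0853
gripper_force: 0.0
```

Emit:
drive_tool(
  motion=[
    {"x": -1, "y": -0.93, "z": 0, "yaw": 0},
    {"x": -1, "y": -0.93, "z": 0, "yaw": 0},
    {"x": -1, "y": -0.93, "z": 0, "yaw": 0},
    {"x": -1, "y": -0.93, "z": 0, "yaw": 0},
    {"x": -0.9, "y": -0.9, "z": 0, "yaw": 0},
    {"x": 0, "y": 0, "z": 0, "yaw": -0.8},
    {"x": 0, "y": 0, "z": 0, "yaw": -0.8},
    {"x": 0, "y": 0, "z": 0, "yaw": -0.8},
    {"x": 0, "y": 0, "z": 0, "yaw": 0},
  ],
)

```text
time: 3.45
position: [0.5919, -0.0436, 0.2308]
ee_rot: [-0.0, 0.033, 0.999, 0.0]
wrist_force: [-0.2, -0.3, 0.3]
gripper_width: 0.0854
gripper_force: 0.0
```

```bash
python3 wr.py w2
```

```text
t 3.45 tcp [ 0.5919 -0.0436  0.2308] q [-0.244  0.11   1.783 -0.     1.25  -1.75 ] F [-0.17 -0.28  0.32]
tool y ang 86.2695771712594
[462. 160.] 1305 ztop 0.1689 centre [0.5654 0.0912] ang 80.77 size [20.7 54.2]
[254. 217.] 1117 ztop 0.1787 centre [ 0.5928 -0.0443] ang 177.3 size [12.6 42.4]
```

View pics/w2.png

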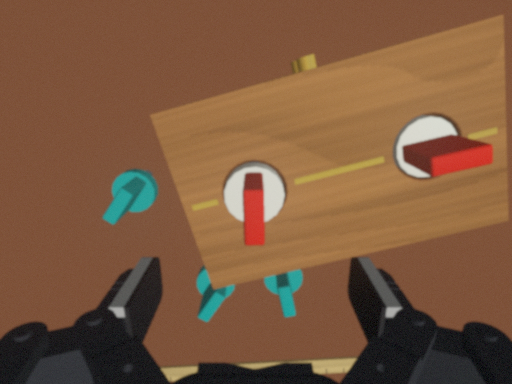

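The wrist view shows the loose key's handle at (254,217), centred between the fingers, and the home key at (462,160). Nothing is in the way. Descending to TCP z 0.141.

Emit:
drive_tool(
  motion=[
    {"x": -0.05, "y": -0.04, "z": 1, "yaw": 0},
    {"x": 0, "y": 0, "z": 1, "yaw": 0},
    {"x": 0, "y": 0, "z": 1, "yaw": 0},
    {"x": 0, "y": 0, "z": 1, "yaw": 0},
    {"x": 0, "y": 0, "z": 0.5, "yaw": 0},
    {"x": 0, "y": 0, "z": 0, "yaw": 0},
  ],
)

```text
time: 4.1
position: [0.5919, -0.044, 0.1394]
ee_rot: [-0.002, 0.033, 0.999, 0.0]
wrist_force: [-0.2, 0.2, 0.4]
gripper_width: 0.085
gripper_force: 0.0
```

Emit:
drive_tool(
  motion=[
    {"x": 0, "y": 0, "z": 0, "yaw": 0},
    {"x": 0, "y": 0, "z": 0, "yaw": 0},
    {"x": 0, "y": 0, "z": 0, "yaw": 0},
    {"x": 0, "y": 0, "z": 0, "yaw": 0},
    {"x": 0, "y": 0, "z": 0, "yaw": 0},
    {"x": 0, "y": 0, "z": 0, "yaw": 0},
    {"x": 0, "y": 0, "z": 0, "yaw": 0},
    {"x": 0, "y": 0, "z": 0, "yaw": 0},
  ],
  gripper=1,
  squeeze=30,
)

```text
time: 4.9
position: [0.5935, -0.0445, 0.1419]
ee_rot: [0.0, 0.032, 0.999, -0.0]
wrist_force: [-0.6, 0.3, 2.5]
gripper_width: 0.0134
gripper_force: 31.4
```

Gripped, with a light 2.5 N downward press. Turning now.

Emit:
drive_tool(
  motion=[
    {"x": 0, "y": 0, "z": 0, "yaw": 1},
    {"x": 0, "y": 0, "z": 0, "yaw": 1},
    {"x": 0, "y": 0, "z": 0, "yaw": 1},
    {"x": 0, "y": 0, "z": 0, "yaw": 1},
    {"x": 0, "y": 0, "z": 0, "yaw": 1},
    {"x": 0, "y": 0, "z": 0, "yaw": 1},
  ],
)

```text
time: 5.5
position: [0.5936, -0.0445, 0.1419]
ee_rot: [0.001, 0.328, 0.945, 0.0]
wrist_force: [-0.8, 0.2, 3.3]
gripper_width: 0.0135
gripper_force: 31.5
```

Emit:
drive_tool(
  motion=[
    {"x": 0, "y": 0, "z": 0, "yaw": 1},
    {"x": 0, "y": 0, "z": 0, "yaw": 1},
    {"x": 0, "y": 0, "z": 0, "yaw": 1},
    {"x": 0, "y": 0, "z": 0, "yaw": 1},
    {"x": 0, "y": 0, "z": 0, "yaw": 1},
    {"x": 0, "y": 0, "z": 0, "yaw": 1},
    {"x": 0, "y": 0, "z": 0, "yaw": 0},
  ],
)

```text
time: 6.2
position: [0.5927, -0.0443, 0.1406]
ee_rot: [-0.001, 0.591, 0.807, -0.0]
wrist_force: [0.2, 0.6, -0.6]
gripper_width: 0.0137
gripper_force: 31.0
```

```bash
python3 wr.py w3; python3 -c "
from cell import manip;s=manip.sense();print(s['ft_torque'],s['gripper_width'])"
```

```text
t 6.2 tcp [ 0.5927 -0.0443  0.1406] q [-0.245  0.202  1.853 -0.     1.088 -0.551] F [ 0.2   0.59 -0.61]
tool y ang 17.540702091736577
[255. 281.] 4076 ztop 0.1771 centre [ 0.5922 -0.0419] ang 107.93 size [13.4 43.8]
[-0.00526326  0.01119457 -0.05040071] 0.013652552540305311
```

The upward force is gone, so the tongue is over the slot (handle about 107°). Finishing the angle, then lowering gently in steps.

Emit:
drive_tool(
  motion=[
    {"x": 0, "y": 0, "z": 0, "yaw": 0.5},
    {"x": 0, "y": 0, "z": 0, "yaw": 0.55},
    {"x": 0, "y": 0, "z": 0.05, "yaw": 0},
    {"x": 0, "y": 0, "z": 0.05, "yaw": 0},
    {"x": 0, "y": 0, "z": 0.05, "yaw": 0},
    {"x": 0, "y": 0, "z": 0, "yaw": 0},
  ],
)

```text
time: 6.85
position: [0.5929, -0.0443, 0.1379]
ee_rot: [-0.0, 0.632, 0.775, -0.0]
wrist_force: [-0.2, -0.3, -0.1]
gripper_width: 0.0141
gripper_force: 31.0
```

Descending freely. I started near z 0.1415, so home is about 0.131.

Emit:
drive_tool(
  motion=[
    {"x": 0, "y": 0, "z": 0.05, "yaw": 0},
    {"x": 0, "y": 0, "z": 0.05, "yaw": 0},
    {"x": 0, "y": 0, "z": 0.05, "yaw": 0},
    {"x": 0, "y": 0, "z": 0.05, "yaw": 0},
    {"x": 0, "y": 0, "z": 0.05, "yaw": 0},
    {"x": 0, "y": 0, "z": 0, "yaw": 0},
  ],
)

```text
time: 7.45
position: [0.593, -0.0444, 0.1331]
ee_rot: [-0.0, 0.633, 0.775, -0.0]
wrist_force: [0.5, -0.1, -0.6]
gripper_width: 0.0135
gripper_force: 31.0
```

Emit:
drive_tool(
  motion=[
    {"x": 0, "y": 0, "z": 0.05, "yaw": 0},
    {"x": 0, "y": 0, "z": 0.05, "yaw": 0},
    {"x": 0, "y": 0, "z": 0, "yaw": 0},
    {"x": 0, "y": 0, "z": 0, "yaw": 0},
  ],
)

```text
time: 7.85
position: [0.5934, -0.0444, 0.1319]
ee_rot: [0.0, 0.633, 0.774, 0.0]
wrist_force: [-1.2, 1.2, 3.2]
gripper_width: 0.0134
gripper_force: 31.5
```

Contact at about 10 mm lower. I'll press lightly once more to confirm it's the bottom.

Emit:
drive_tool(
  motion=[
    {"x": 0, "y": 0, "z": 0.04, "yaw": 0},
    {"x": 0, "y": 0, "z": 0, "yaw": 0},
  ],
)

```text
time: 8.05
position: [0.5934, -0.0444, 0.1319]
ee_rot: [0.0, 0.633, 0.774, 0.0]
wrist_force: [-3.4, 0.6, 6.5]
gripper_width: 0.0135
gripper_force: 32.0
```

```bash
python3 wr.py w4; python3 - <<'E'
from h import *
from cell import manip
c=manip.calibration("side");p,d=manip.read_camera("side");cv2.imwrite("pics/s2.png",cv2.resize(p[100:280,180:400],None,fx=3,fy=3))
E
```

```text
t 8.05 tcp [ 0.5934 -0.0444  0.1319] q [-0.245  0.213  1.857 -0.     1.071 -0.446] F [-3.43  0.61  6.46]
tool y ang 11.519206210843183
[255. 281.] 4068 ztop 0.1684 centre [ 0.593  -0.0417] ang 101.68 size [13.5 46.1]
```

View pics/s2.png

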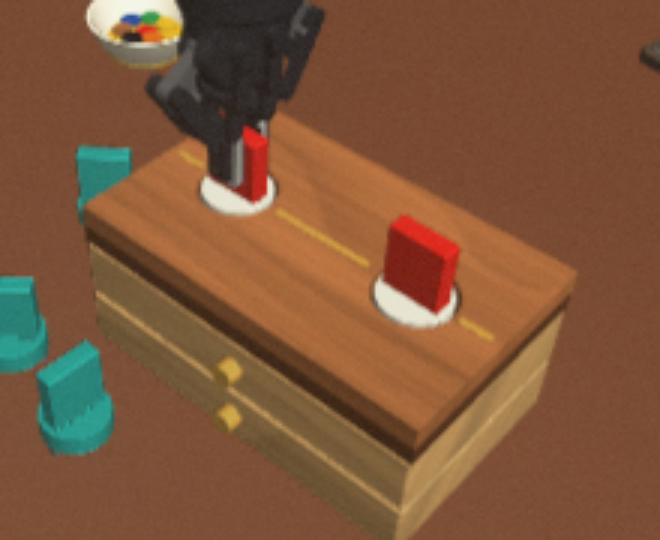

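The force rises with no further travel, and the key's top (0.1684) now matches the home key's (0.1689). In the side crop the plug at (238,190) looks flush. Releasing and retreating.

Emit:
drive_tool(
  motion=[
    {"x": 0, "y": 0, "z": -0.04, "yaw": 0},
    {"x": 0, "y": 0, "z": 0, "yaw": 0},
    {"x": 0, "y": 0, "z": 0, "yaw": 0},
    {"x": 0, "y": 0, "z": 0, "yaw": 0},
    {"x": 0, "y": 0, "z": 0, "yaw": 0},
    {"x": 0, "y": 0, "z": 0, "yaw": 0},
    {"x": 0, "y": 0, "z": 0, "yaw": 0},
    {"x": 0, "y": 0, "z": 0, "yaw": 0},
  ],
  gripper=-1,
)

```text
time: 8.95
position: [0.5932, -0.0444, 0.1313]
ee_rot: [-0.0, 0.633, 0.774, -0.0]
wrist_force: [-0.5, 0.2, 0.7]
gripper_width: 0.0853
gripper_force: 0.0
```

Emit:
drive_tool(
  motion=[
    {"x": 0, "y": 0, "z": -0.5, "yaw": 0},
    {"x": 0, "y": 0, "z": -1, "yaw": 0},
    {"x": 0, "y": 0, "z": -1, "yaw": 0},
    {"x": 0, "y": 0, "z": -1, "yaw": 0},
    {"x": 0, "y": 0, "z": -1, "yaw": 0},
    {"x": 0, "y": 0, "z": -1, "yaw": 0},
    {"x": 0, "y": 0, "z": 0, "yaw": 0},
  ],
)

```text
time: 9.65
position: [0.5951, -0.0448, 0.2461]
ee_rot: [0.004, 0.633, 0.775, 0.002]
wrist_force: [0.2, 0.3, 0.9]
gripper_width: 0.0853
gripper_force: 0.0
```

```bash
python3 wr.py w5; python3 - <<'E'
from h import *
from cell import manip
p,d=manip.read_camera("side");cv2.imwrite("pics/s3.png",cv2.resize(p[100:280,180:400],None,fx=3,fy=3))
E
```

```text
t 9.65 tcp [ 0.5951 -0.0448  0.2461] q [-0.245  0.1    1.765  0.     1.269 -0.446] F [0.23 0.34 0.93]
tool y ang 11.524219509153378
[252.   7.] 321 ztop 0.1686 centre [0.5691 0.0778] ang 12.75 size [ 8.4 12.2]
[252. 195.] 1080 ztop 0.1686 centre [ 0.5934 -0.0432] ang 101.02 size [12.7 44.6]
```

View pics/s3.png

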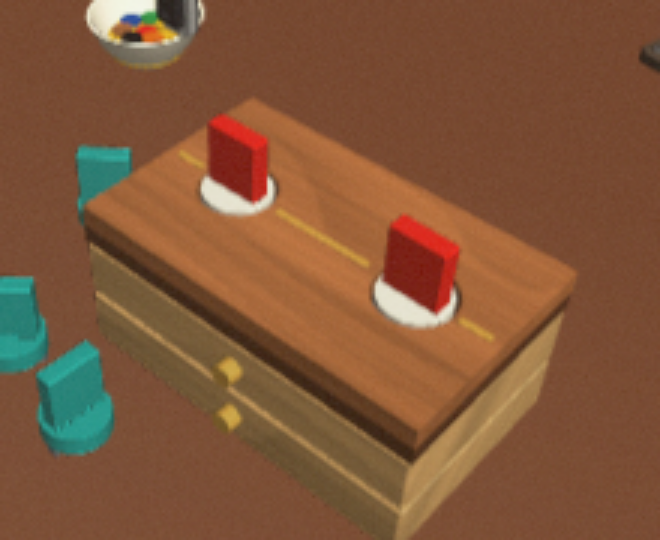

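The side crop shows both keys (238,160) and (420,265) flush and in line with the inlay, tops at the same height. The gripper is clear.

```bash
python3 -c "
from cell import manip;print(manip.job_done())"
```

```text
the job is handed in; nothing more can be done
None
```

The loose key is turned in line with its slot and fully home, about 10 mm lower and level with the other key. It's released, the other key was left alone, and the job was handed in about 10 s into the 32 s limit.

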